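# Fill the press jig and hold it up level

### The arm

A 7-joint arm with a two-finger parallel gripper is mounted at the origin on the work surface. World frame = base frame: x ahead of the robot, y to its left, z up, the work surface at z = 0. Lengths are in m, angles in degrees, forces in N, time in s.
With the tool pointing down it reaches from about 0.4 to 0.85 m from the base axis. Payload 4.5 kg.
Tool frame: the origin (TCP) lies midway between the tips of the shut fingers; the grasp point (between the pads) lies 19 mm behind it; z points along the fingers, y is the direction in which the jaws open and shut (so a half turn about z gives the same grasp; the last joint's range is limited). The gripper opens to 88 mm and grips with 3 to 60 N. Pads are 18 mm wide; open, the fingers measure 123 mm over their backs; the gripper's body (75 mm by 187 mm) begins 45 mm behind the grasp point.
Start: joints at [68.973, 39.483, -11.15, 89.685, 9.013, 51.709, -12.324], TCP at [0.244, -0.575, 0.239] pointing down, gripper open.
Joint ranges: [-172.22, 172.22], [-26.19, 119.32], [-84.43, 86.54], [7.71, 146.69], [-57.33, 237.33], [2.42, 119.75], [-152.13, 152.13]. Speed limits (degrees/s): [147.25, 147.25, 180, 180, 180, 180, 180].

### API

Orientations are given as [roll, pitch, yaw] about the fixed x, y, z axes, in that order (R = Rz(yaw) Ry(pitch) Rx(roll)).
In Python, from rig import robot, open_gripper, gripper_close, kinematics, get_obs, grab_frame, order gives the robot as it stands. Calls block until the motion is done:
- robot.move_to(position, orientation): joint-space move of the TCP to a pose.
- robot.movel(position, ori=None, rate=0.15): straight line of the TCP; ori=None keeps the orientation; rate is the mean speed in m/s.
- robot.move_j(angles): joint-space move.
- open_gripper() and gripper_close(grip_force=None): open the fingers fully, or close them until they stop; grip_force is the grip in N (None keeps the last).
- robot.dwell(seconds).
- kinematics.ik(position, orientation): joint angles nearest the present ones, or None.
- get_obs(): the state.
- grab_frame(name): name is "side" or "top"; returns a dict with "pixels" (400x640x3 uint8, red, green, blue), "intrinsics" (3x3 intrinsics, pixels), "k1" (the pictures are not rectified: a ray, as slopes to the right and down, at radius r is drawn at 1 + k1 r^2 times it, then the intrinsics apply), "extrinsics" (4x4, takes a point from camera to world coordinates). Camera axes: x right, y up, looking along -z (the intrinsics and any distortion apply to the point x, -y, -z); pixel columns grow to the right and rows downward; lengths in m; the calibration is good to about 2 mm. A picture is of the moment at which its call begins. There is no depth.
A pose or a line that the arm cannot do raises robot.MotionError and nothing moves.
- order.hand_in(): hands the job in, once; it reports no verdict.
The state is a dict: "time": time; "joint_pos": joint angles; "qd": joint speeds; "effort": joint torques, N m; "tcp_pos": TCP position; "tcp_rot": TCP orientation; "contact_force": force on the tool from outside, world axes, zero at the start; "torque": the same for the moment, N m; "finger_gap": finger opening in m.
Only numpy, scipy, OpenCV 4.12 (cv2) and the standard library are available. Lean on these libraries where they do the work, as an engineer would, in place of code of your own. Each camera call takes 0.05 s, during which the arm holds its last target. There are 200 camera calls.

### The job

The plywood jig for the craft press still lacks its round blank: lay the black disc that fits flat into the empty round pocket, fully home, and let go of it. Then take the jig by its handle, lift it straight up off its wooden rest to about 12 cm above it, and finish while holding it there, steady and level, with both blanks in their pockets. Leave the oversized disc, the tape roll and the glue stick where they are, and never tip the jig.

Things in the scene. Friction and masses are not known exactly. Their poses are not given: they have to be found in the camera images.
- rest: fixed dark wooden rest on the table: a board 244 x 130 mm, 14 mm thick, with low lugs 8 mm high around its rim that keep the jig from sliding (3 mm play). Origin: centre of its underside, on the table. Its x axis is the long way. Stands at any yaw
- jig: loose light plywood jig, about 0.2 to 0.4 kg, lying on the rest (its underside 14 mm above the table): a plate 214 x 100 mm, 14 mm thick, with two pockets 6 mm deep in its upper face and an upright handle across the middle. Origin: centre of its underside; x along the plate from the square pocket to the round one, z up. A seated blank stands 6 mm proud of the plate
- jig_handle (a point): middle of the jig's handle bar, 51 mm above the jig's underside (65 mm above the table while on the rest). The bar runs along the jig's y axis, 70 mm long, 14 mm thick (along the jig's x, the way to pinch it), 22 mm high with flat sides, carried by two posts 14 mm square at 28 mm either side of the middle; its top is 62 mm above the jig's underside. Above the jig's centre of mass. Axes as the jig's
- round_pocket (a point): centre of the floor of the empty round pocket, 55 mm in diameter, 6 mm deep, with a grey felt floor; on the jig at x +65 mm, 8 mm above its underside (22 mm above the table while on the rest). Axes as the jig's
- square_pocket (a point): centre of the floor of the square pocket, 51 x 51 mm, 6 mm deep, which already holds the square blank; on the jig at x -65 mm, 8 mm above its underside. Axes as the jig's
- disc_center (a point): middle of the round blank that fits: a loose black disc 50 mm in diameter, 12 mm thick, its edges bevelled by 2 mm, about 22 g, lying flat on the table (middle 6 mm up); in the pocket its middle is 6 mm above the pocket floor
- tile_center (a point): middle of the square blank, black, 46 x 46 x 12 mm, about 22 g, loose in the square pocket
- big_disc: bystander: a loose black disc 68 mm in diameter, 12 mm thick, too large for the pocket, flat on the table; it may lie where the smaller disc does in another start. Origin: centre of its underside
- tape: bystander: a roll of brown tape lying flat, 100 mm in diameter, 48 mm high. Origin: centre of its underside
- glue: bystander: a white glue stick with a red cap standing upright, 30 mm in diameter, 88 mm tall. Origin: centre of its underside
Mind the look-alikes: they are no part of the job. What is shaped like the part that bears disc_center but green or pink is not meant.

How it is judged:
By the outcome, as a careful person would: the job done as asked, in the order asked, and still so for the second after the job is handed in, while the arm keeps its last pose, push and grip.
It also fails if it takes over 64 s, if anything falls off the work surface, if the arm or the gripper's body presses on something with over 40 N, if the wrist force passes 120 N, or if a joint passes its speed limit or range.

## Working session

There is one attempt and no reset: what is moved stays moved. The work goes in short steps, each a Python script; the robot and the scene stay as the last script left them, time stands still between calls to the robot, and variables do not carry over. Pictures are saved under pics/ and viewed, about 8 in all and at most 12, crops included, and the job is handed in when it is done.

```bash
mkdir -p pics; ls; python3 - <<'E'
from rig import *
import cv2,numpy as np
for n in("top","side"):
    f=grab_frame(n); cv2.imwrite(f"pics/{n}0.png",f["pixels"][:,:,::-1]); print(n,f["intrinsics"],f["k1"],f["extrinsics"])
print(get_obs())
E
```

```text
pics
top [[435.97593726   0.         311.12735969]
 [  0.         435.97593726 197.70349   ]
 [  0.           0.           1.        ]] -0.07819914520521232 [[ 0.01598165  0.99411146 -0.1071774   0.4296819 ]
 [-0.99987107  0.01572242 -0.00326329  0.02789853]
 [-0.00155899  0.10721574  0.99423456  1.39319557]
 [ 0.          0.          0.          1.        ]]
side [[485.4104856    0.         324.82514589]
 [  0.         485.4104856  196.86370128]
 [  0.           0.           1.        ]] -0.08817785882628859 [[-0.83192877  0.36719849 -0.41600455  0.03424992]
 [-0.55470699 -0.56921374  0.60687385  0.75082314]
 [-0.01395234  0.73563645  0.67723286  0.91328424]
 [ 0.          0.          0.          1.        ]]
{'time': 0.1, 'joint_pos': array([ 68.9717877 ,  39.52820014, -11.14562384,  89.73661023,
         9.0118147 ,  51.70962806, -12.32379417]), 'qd': array([-0.00611868, -0.07812473,  0.08294076, -0.11903302, -0.01566644,
       -0.04269734, -0.12580197]), 'effort': array([-2.73644757e-03, -5.28505182e+01, -1.27128739e+00, -1.53836811e+01,
       -5.25732036e-02,  2.00042305e-03,  4.75400054e-05]), 'tcp_pos': array([ 0.24360682, -0.57497312,  0.23800307]), 'tcp_rot': array([-1.79907489e+02,  5.80736989e-03,  2.29692673e+01]), 'contact_force': array([-0.17074706,  0.23125712, -0.25932225]), 'torque': array([-0.00320561, -0.02754937,  0.02008461]), 'finger_gap': 0.08877761077650102}
```

View pics/top0.png

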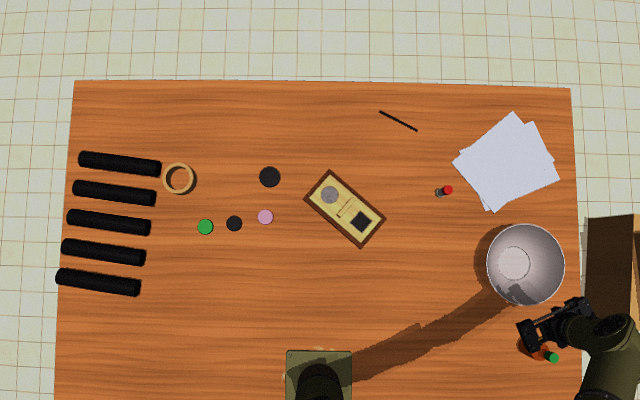

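View pics/side0.png

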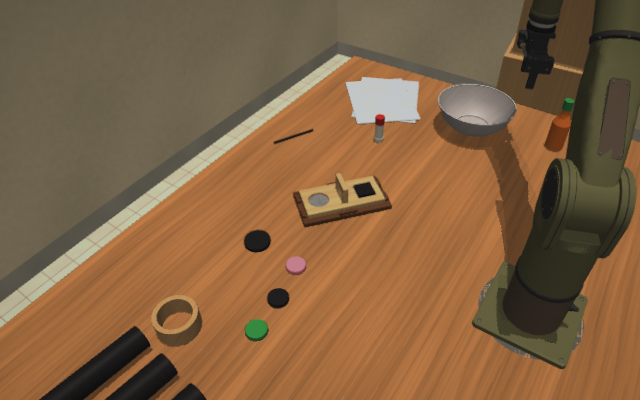

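Candidates in the top view:
- Small black disc at (234,223), which I choose.
- Big black disc at (269,177), which is oversized.
- Green disc at (205,227) and pink disc at (265,217), which are decoys.
- Square blank at (361,222).

The empty pocket is the grey circle at (329,194).

```bash
cat > h.py <<'E'
import cv2,numpy as np
from rig import *
def ray(f,px,z):
    """pixels (N,2) -> world xy on plane z"""
    K=f["intrinsics"]; d=(np.atleast_2d(px)-[K[0,2],K[1,2]])/[K[0,0],K[1,1]]
    u=d.copy()
    for _ in range(20): u=d/(1+f["k1"]*(u**2).sum(1,keepdims=True))
    E=f["extrinsics"]; w=np.c_[u[:,0],-u[:,1],-np.ones(len(u))]@E[:3,:3].T
    return (E[:3,3]+w*((z-E[2,3])/w[:,2:]))[:,:2]
def blobs(mask,lo=40):
    c,_=cv2.findContours(mask.astype(np.uint8)*255,cv2.RETR_EXTERNAL,cv2.CHAIN_APPROX_NONE)
    return [k for k in c if cv2.contourArea(k)>lo]
def masks(f):
    p=f["pixels"].astype(int); r,g,b=p[...,0],p[...,1],p[...,2]; mx=p.max(2); mn=p.min(2)
    return dict(black=mx<50, grey=(mx-mn<25)&(mx>70)&(mx<200), ply=(r>150)&(g>130)&(g-b>30)&(r-g<50))
def wcirc(f,c,z):
    w=ray(f,c[:,0,:].astype(float),z); (x,y),r=cv2.minEnclosingCircle((w*1000).astype(np.float32))
    M=cv2.moments((w*1e5).astype(np.int32)); return np.array([M['m10'],M['m01']])/M['m00']/1e5,r
E
python3 - <<'E'
from h import *
out=[]
for n,roi in(("top",(140,190,260,400)),("side",(160,190,310,400))):
    f=grab_frame(n); m=masks(f)
    R=(150,190,260,400) if n=="top" else (170,220,320,400)
    for k,z in(("black",.010),("grey",.024),("ply",.028)):
        for c in blobs(m[k]):
            x,y,w,h=cv2.boundingRect(c)
            if not((190<x<400 and 150<y<260) if n=="top" else (240<x<400 and 160<y<320)):continue
            q,r=wcirc(f,c,z); print(n,k,(x,y,w,h),q.round(4),"r",round(r,1), "z34",wcirc(f,c,.034)[0].round(4) if k=="black" else "")
            if k=="ply":
                a=cv2.minAreaRect((ray(f,c[:,0,:].astype(float),z)*1000).astype(np.float32)); print("  rect",a)
    x0,y0,x1,y1=(190,160,400,255) if n=="top" else (240,165,400,320)
    s=3.8 if n=="top" else 3.0
    out.append(cv2.resize(f["pixels"][y0:y1,x0:x1,::-1],(800,int(800*(y1-y0)/(x1-x0))) if n=="top" else (300,290)))
cv2.imwrite("pics/c1.png",out[0])
E
```

```text
top black (226, 216, 16, 15) [0.4934 0.2775] r 24.3 z34 [0.4923 0.2731]
top black (351, 212, 20, 20) [ 0.5054 -0.1253] r 30.4 z34 [ 0.5041 -0.1226]
top black (259, 167, 21, 20) [0.6446 0.1678] r 32.7 z34 [0.6409 0.1654]
top grey (321, 187, 17, 16) [ 0.5885 -0.0243] r 26.0 z34 
top ply (310, 175, 71, 67) [ 0.5464 -0.0741] r 115.7 z34 
  rect ((546.7251586914062, -73.82342529296875), (213.71990966796875, 99.87355041503906), 49.8428840637207)
side black (268, 289, 21, 19) [0.4923 0.2781] r 25.8 z34 [0.4801 0.2907]
side black (245, 231, 25, 21) [0.6421 0.1695] r 35.7 z34 [0.626  0.1849]
side black (305, 207, 86, 20) [ 0.501  -0.0242] r 118.0 z34 [ 0.4886 -0.0036]
side black (354, 183, 21, 14) [ 0.514  -0.1427] r 31.2 z34 [ 0.5013 -0.1189]
side grey (309, 194, 19, 12) [ 0.5899 -0.0272] r 25.1 z34 
side ply (299, 173, 85, 42) [ 0.5477 -0.0764] r 115.9 z34 
  rect ((561.667724609375, -87.8935317993164), (212.4835662841797, 138.71005249023438), 49.8709602355957)
```

View pics/c1.png

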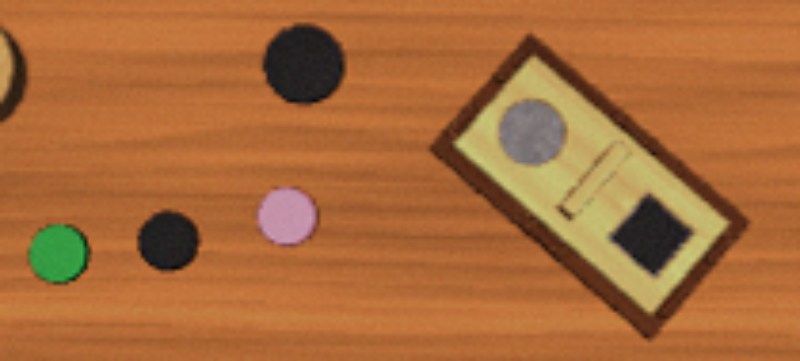

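The crop confirms the choice: the small black disc is at full-frame (234,223). Its radius measures about 25 mm, against 33 to 36 mm for the big one. The pocket is at (329,194), the jig yaw is about 49.8°, and both views agree. Next I centre the disc by squeezing it in two perpendicular directions.

```bash
python3 - <<'E'
from h import *
Y=49.84
o=get_obs(); robot.movel([*o["tcp_pos"][:2],.36],rate=.25)
d=[.4930,.2778]
for yaw,z in((Y-90,.005),(Y,.006)):
    robot.move_to([*d,.10],[180,0,yaw])
    robot.movel([*d,z],rate=.08)
    a=get_obs(); print("down",a["tcp_pos"],a["contact_force"],a["joint_pos"].round(0))
    gripper_close(6); a=get_obs(); print("gap",a["finger_gap"],a["tcp_pos"])
    f=grab_frame("side"); cv2.imwrite(f"pics/g{int(yaw)}.png",cv2.resize(f["pixels"][200:350,180:380,::-1],(800,600),interpolation=cv2.INTER_CUBIC))
    if yaw!=Y:
        open_gripper(); robot.movel([*d,.06],rate=.15)
a=get_obs();print(a["time"],a["contact_force"])
E
```

```text
down [0.49331424 0.27794368 0.00546398] [-0.15876136  0.16949796  0.06252619] [ -44.   58.   17.  108.  -44.   21. -123.]
gap 0.04928215763046449 [0.49302009 0.27779301 0.00503212]
down [0.49334522 0.27797518 0.00649494] [-0.79101566  0.53198915 -0.24082526] [-35.  56.   2. 108.  -6.  16. -69.]
gap 0.049722503559570204 [0.49307804 0.27780051 0.00605578]
10.3333 [-0.18814752  0.02048244  0.57407561]
```

View pics/g49.png

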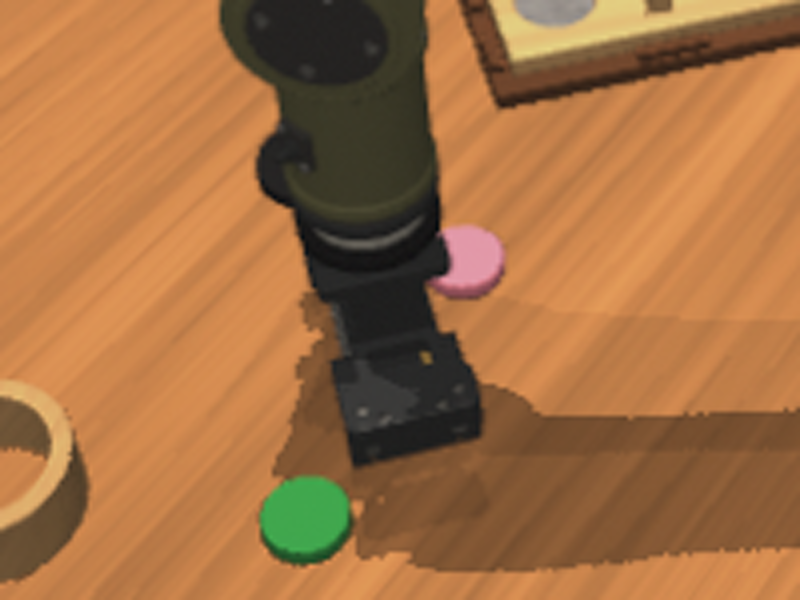

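Gap of 49.7 mm: it holds the disc, and the grip centre agrees with vision to within 1 mm. Now I lift it and look while hovering over the pocket.

```bash
python3 - <<'E'
from h import *
Y=49.84; p=[.5888,-.0242]
gripper_close(12)
a=get_obs(); robot.movel([*a["tcp_pos"][:2],.16],rate=.12)
print("gap",get_obs()["finger_gap"])
robot.move_to([*p,.16],[180,0,Y]); robot.movel([*p,.045],rate=.1); robot.dwell(.3)
a=get_obs(); print(a["time"],a["tcp_pos"],a["tcp_rot"],a["contact_force"],a["finger_gap"])
f=grab_frame("side"); cv2.imwrite("pics/hov.png",cv2.resize(f["pixels"][140:240,270:403,::-1],(800,600),interpolation=cv2.INTER_CUBIC))
E
```

```text
gap 0.048806134141346595
14.7917 [ 0.58898989 -0.02423449  0.04532336] [ 1.79974670e+02 -1.97805338e-02  4.98365713e+01] [ 0.59355993  0.72642358 -0.65104857] 0.04889366942655625
```

View pics/hov.png

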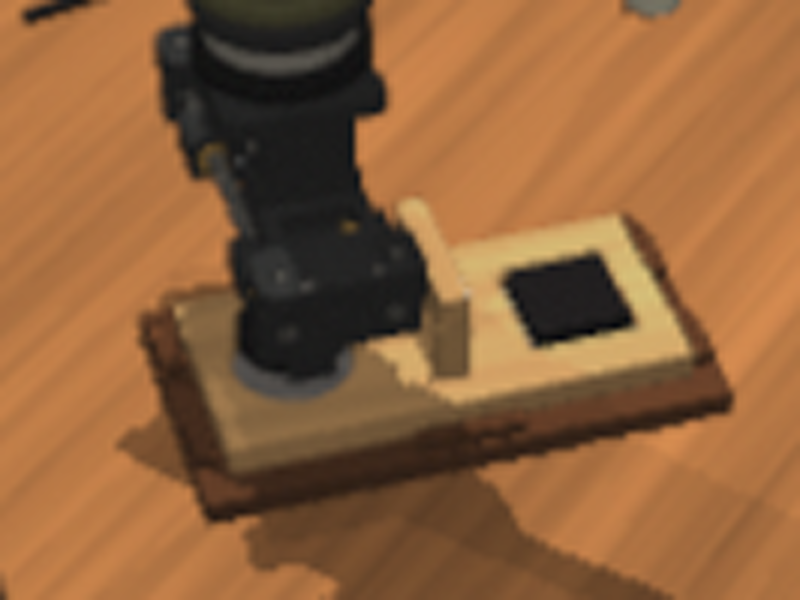

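The disc (hidden behind the fingers, about (300,360) in the crop) hovers over the grey pocket, with the gripper clear of the handle. I'll lower it in small steps, watching the force.

```bash
python3 - <<'E'
from h import *
p=[.5888,-.0242]; f0=get_obs()["contact_force"][2]
for z in(.036,.034,.033,.032,.031,.030,.0293):
    robot.movel([*p,z],rate=.04); a=get_obs(); d=a["contact_force"]-f0; print(z,a["tcp_pos"].round(4),a["contact_force"].round(2),round(a["finger_gap"],4))
    if a["contact_force"][2]-f0>3: break
open_gripper(); robot.dwell(.2); robot.movel([*p,.12],rate=.15)
robot.move_to([.60,.15,.25],[180,0,49.84])
print(get_obs()["time"])
t=grab_frame("top"); s=grab_frame("side")
for n,f in(("t",t),("s",s)):
    for c in blobs(masks(f)["black"]):
        q,r=wcirc(f,c,.034)
        if np.hypot(*(q-[.5467,-.0738]))<.13 and r<45: print(n,q.round(4),round(r,1))
c=[cv2.resize(g,(400,400),interpolation=cv2.INTER_CUBIC) for g in(t["pixels"][165:255,300:390,::-1],s["pixels"][150:250,295:395,::-1])]
cv2.imwrite("pics/placed.png",np.hstack(c))
E
```

```text
0.036 [ 0.5884 -0.0242  0.0355] [ 0.46  0.24 -0.85] 0.049
0.034 [ 0.5888 -0.0242  0.0339] [-0.66 -0.14 -0.05] 0.0489
0.033 [ 0.5888 -0.0242  0.033 ] [ 0.29  0.6  -0.43] 0.0486
0.032 [ 0.5888 -0.0242  0.0319] [-0.56  0.19 -0.43] 0.0491
0.031 [ 0.5887 -0.0242  0.0309] [ 1.36 -0.08  0.31] 0.0492
0.03 [ 0.5887 -0.0242  0.0299] [-1.1  -0.54 -0.24] 0.0488
0.0293 [ 0.5888 -0.0242  0.0292] [-0.23  0.23 -0.27] 0.0492
19.275
t [ 0.504  -0.1226] 29.8
t [ 0.5866 -0.0226] 24.1
s [ 0.5842 -0.0196] 24.8
s [ 0.5013 -0.1189] 30.3
```

View pics/placed.png

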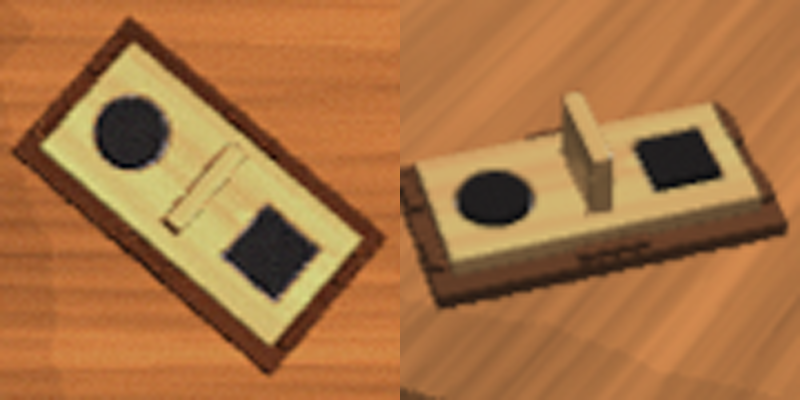

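Both blanks appear dark and flat in their pockets, round at (130,130) and square at (270,250) in the left crop. The top-to-side parallax is the same for both, so they stand at equal height. I'll check that the disc is home by touching it with shut fingers, then take the handle.

```bash
python3 - <<'E'
from h import *
Y=49.84; p=[.5888,-.0242]; h=[.5467,-.0738]
gripper_close(10); robot.move_to([*p,.12],[180,0,Y]); robot.movel([*p,.040],rate=.1); robot.dwell(.2)
f0=get_obs()["contact_force"][2]
for z in np.arange(.038,.0324,-.001):
    robot.movel([*p,z],rate=.03); robot.dwell(.05); a=get_obs(); F=a["contact_force"][2]-f0
    print(round(z,4),round(a["tcp_pos"][2],4),round(F,2))
    if F>3: break
robot.movel([*p,.13],rate=.15); open_gripper()
Js=[(np.abs(q-get_obs()["joint_pos"]).max(),y) for y in(Y+90,Y-90) if (q:=kinematics.ik([*h,.13],[180,0,y])) is not None]
y=min(Js)[1]; print(Js)
robot.move_to([*h,.13],[180,0,y]); robot.movel([*h,.046],rate=.08)
a=get_obs(); print(a["tcp_pos"],a["contact_force"].round(2))
gripper_close(40); robot.dwell(.3); a=get_obs(); print("gap",a["finger_gap"],a["contact_force"].round(2),a["time"])
f=grab_frame("side"); cv2.imwrite("pics/hold.png",cv2.resize(f["pixels"][140:240,270:403,::-1],(800,600),interpolation=cv2.INTER_CUBIC))
E
```

```text
0.038 0.038 0.49
0.037 0.0369 1.21
0.036 0.0359 -0.63
0.035 0.035 0.19
0.034 0.0345 5.96
[(np.float64(64.52485536323277), 139.84), (np.float64(54.972364915731184), -40.16)]
[ 0.54706216 -0.07392989  0.04642734] [-0.37 -0.26  0.09]
gap 0.01372527772045972 [ 0.4  -1.25  0.62] 29.85
```

View pics/hold.png

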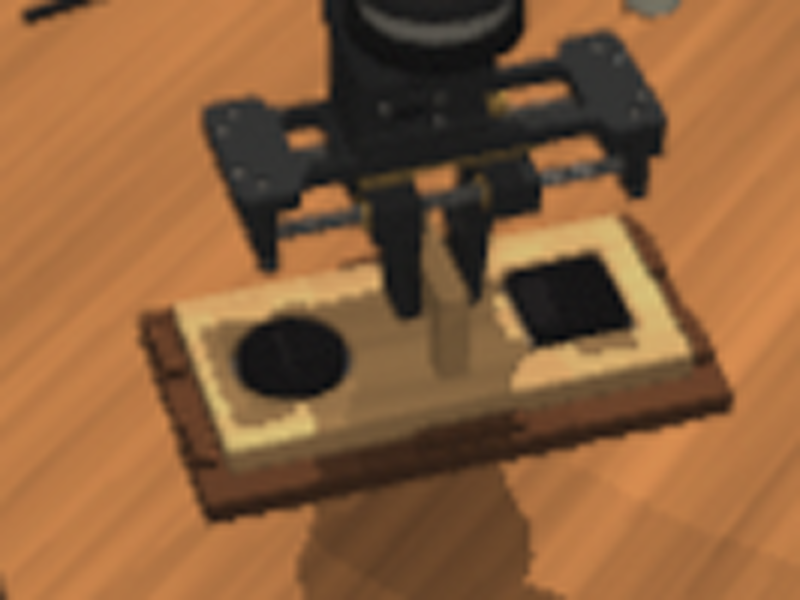

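The disc top was felt at 34.5 mm, which is home (34 mm nominal). The fingers straddle the handle bar at (440,250) with a 13.7 mm gap, against a 14 mm bar. Now the slow straight lift.

```bash
python3 - <<'E'
from h import *
a=get_obs(); x,y,z=a["tcp_pos"]
robot.movel([x,y,z+.01],rate=.03); robot.movel([x,y,z+.12],rate=.06); robot.dwell(1)
a=get_obs(); print(a["tcp_pos"]-[x,y,z],a["tcp_rot"],a["finger_gap"],a["contact_force"].round(2),a["torque"].round(3),a["time"])
t=grab_frame("top"); s=grab_frame("side")
c=[cv2.resize(g,(400,400),interpolation=cv2.INTER_CUBIC) for g in(t["pixels"][155:265,290:400,::-1],s["pixels"][110:250,275:415,::-1])]
cv2.imwrite("pics/up.png",np.hstack(c))
E
```

```text
[2.04198184e-05 9.60257898e-06 1.20009025e-01] [-1.79998577e+02 -1.64537465e-03 -4.01599190e+01] 0.013481764789190213 [-0.28  0.71 -4.53] [ 0.066 -0.021 -0.03 ] 33.3667
```

View pics/up.png

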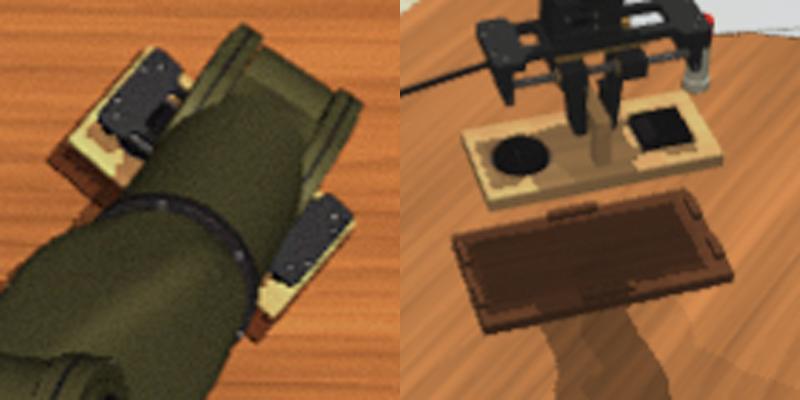

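The jig hangs level above the empty rest, with the round blank at (520,155) and the square at (660,128) in their pockets. The wrist reads 4.5 N, about what the jig should weigh.

```bash
python3 -c "
from rig import *
print(order.hand_in()); a=get_obs(); print(a['tcp_pos'],a['finger_gap'],a['time'])"
```

```text
the job is handed in; nothing more can be done
None
the job is handed in; nothing more can be done
```

The 50 mm black disc is in the round pocket, and the jig is held level by its handle, 12 cm straight above its rest. The job is handed in, at about 33 s of the 64 s allowed.

- **Disc:** I centred it with two perpendicular squeezes, set it down in the pocket and let go. It is home: touching its top with shut fingers (about 6 N) met it at 34.5 mm, against 34 mm expected.
- **Jig:** I gripped the handle at 40 N and lifted 120.0 mm with no sideways drift. The tool is within 0.01° of vertical, the grip gap stayed steady at 13.5 mm, and the load is 4.5 N.
- **Last pictures:** The side view shows the jig level and both blanks in their pockets. The top view of the raised jig was mostly hidden by the arm, so it confirmed little.
- **Not touched:** I did not move the oversized disc, tape roll or glue stick, but I took no final measurement of their positions.
- **After hand-in:** My state reading then was refused, so I have no numbers from after that point.

No check failed or disagreed.

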